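# Set the spindle brake of a dental polishing lathe

## Robot

A 7-joint arm with a two-finger parallel gripper is mounted at the origin on the work surface. World frame = base frame: x ahead of the robot, y to its left, z up, the work surface at z = 0. Lengths are in m, angles in rad, forces in N, time in s.
With the tool pointing down it reaches from about 0.4 to 0.875 m from the base axis. Payload 19.3 kg.
Tool frame: the origin (TCP) lies at the very end of the fingers, on their centre line; the grasp point (between the pads) lies 19 mm behind it (bot.grasp_offset is the distance from the TCP to the grasp point, in m); z points along the fingers, x is the direction in which the jaws open and shut, and the axes are right-handed (so a half turn about z gives the same grasp; the last joint's range is limited). The gripper opens to 85 mm and grips with 20 to 120 N. Pads are 22 mm wide; open, the fingers measure 114 mm over their backs; the gripper's body (76 mm by 85 mm) begins 54 mm behind the grasp point. The pads swing forward as they close: fully open they stand 13 mm farther back than shut.
Start: joints at [-1.41, 0.521, -0.036, 1.599, 0.021, 1.021, -0.113], TCP at [0.143, 0.608, 0.208] pointing down, gripper open.
Joint ranges: [-2.91, 2.91], [-0.3, 2.13], [-1.5, 1.42], [0.17, 2.43], [-1.26, 4.41], [0.16, 1.93], [-2.52, 2.52]. Speed limits (rad/s): [1.89, 1.89, 2.39, 2.39, 3.01, 3.01, 3.01].

## Interface

Orientations are given as [roll, pitch, yaw] about the fixed x, y, z axes, in that order (R = Rz(yaw) Ry(pitch) Rx(roll)).
In Python, from workcell import status, grab_frame, calibration, job, regions_of, mark_of, bot gives the robot as it stands.
- The arm moves only by the tool carry_out, never from a script. Its argument "deltas" is one flat list of numbers, 5 for each row, row after row: the opening, from -1 (shut) to 1 (fully open), then the shift along the tool's x, y, z in cm, then the turn about the tool's z in degrees. A call has 1 to 20 rows; each row shifts and turns the commanded pose from where the row before left it, along the tool's axes as they then stand; what a row does not reach is not made up. A row lasts 1/12 s, in which the tool goes at most 41.7 mm and 7.16 degrees, less where a joint would pass 70% of its speed; a pose out of reach is approached as far as the arm can. A call with a gripper value outside its range is refused whole. The fingers move at their own pace and stop on an object; "newtons" is the grip in N (left out, the last holds). Time passes only in rows, so rows that do not move let the fingers close. It gives the time, the measured TCP pose, the force and the opening at its end, in the units of the state.
- status.observe(): the state, without advancing time (a new reading comes with each control period).
- grab_frame(name): name is "scene" or "top" or "wrist"; returns the picture (400x640x3 uint8, red, green, blue); there is no depth.
- calibration(name): a dict with "fov_y" (degrees; the focal length in pixels is half the picture's height over the tangent of half this angle, whatever the lens; pixels are square), "cx", "cy" (the principal point, pixels), "D" ([k1, k2, p1, p2, k3] as OpenCV has them; the pictures are not rectified), "R" (3x3) and "t" (3): a world point X has camera coordinates R X + t. Camera axes: x right, y down, z forward; pixel columns grow to the right and rows downward; lengths in m; the calibration is good to about 2 mm. A picture is of the moment at which its call begins: read the wrist's pose just before it. calibration takes no time and is no camera call; for the wrist camera it gives the pose at the moment of the call.
- job.job_done(): hands the job in, once; it reports no verdict.
Trained networks look in the newest picture that a camera, given by its name, has taken for a name from the list of things; names that differ only in an ending like _2 or _b are one class to them, and where a whole thing is asked for, a point or a joint stands for the part that bears it (a point fixed in the world has none). Each returns a list of dicts, best first, with "p" (0 to 1); they miss things now and then, are a little off and sometimes report something else, mostly with a low value. They report only what shows in the picture. A call takes as long as a camera call.
- regions_of(camera, target): "region" (400x640 bool, what is visible of it) and "xy" ([column, row] in pixels, amid what is visible of it).
- mark_of(camera, target): "xy" ([column, row] in pixels: a listed point, or the origin of a listed thing).
The state is a dict: "clock": time; "qpos": joint angles; "qd": joint speeds; "joint_efforts": joint torques, N m; "position": TCP position; "tool_rot": TCP orientation; "force": force on the tool from outside, world axes, zero at the start; "moment": the same for the moment, N m; "grip_width": finger opening in m.
Only numpy, scipy, OpenCV 4.12 (cv2) and the standard library are available. Lean on these libraries where they do the work, as an engineer would, in place of code of your own. Each camera call takes 0.05 s, during which the arm holds its last target.

## Task

Set the polishing lathe's spindle brake: take the orange adjusting iron from the wooden block and work it through the slot in the green hood, pushing the star wheel's top towards the motor tooth by tooth until the shoes bind on the drum. Then back the wheel off one tooth so that the drum is free again, and stand the iron back in its block. Do not force the teeth or disturb the other things on the bench.

Things in the scene. Friction and masses are not known exactly. Their poses are not given: they have to be found in the camera images.
- lathe: Polishing lathe, fixed: cream motor with its level spindle along this frame's y (motor from +53 to +300 mm, buff wheel to 385), spindle brake at y = 0 under a green hood. Origin on the bench below the slot's centre, z up. Hood top flat, 190 (x) x 85 mm (y), 203 mm above the bench, 3 mm thick; motor top at 166 mm. The hand must not push on the lathe (10 N at most).
- slot (a point): Centre of the access slot, at the top surface of the hood (203 mm above the bench); axes as the lathe's. The slot is 16 mm wide along x and 30 mm long along y, edged in black, right above the star wheel. More than 35 N between the iron and any part of the lathe does damage.
- star_axis (a point): Centre of the brass star wheel, 35 mm below the slot's top; fixed point with the lathe's axes; wheel axis level along x. 10 teeth, 36 degrees apart, 12 mm wide (x), 4 mm thick, round-topped; tips on a 28 mm radius (4 mm below the hood's sheet), gap floors on 18 mm. The wheel's angle at the start is not given: see or feel the teeth through the slot.
- star_top (a point): Highest point of the star wheel's tip circle, 7 mm below the slot's top. Pushing the top to +y (to the motor) tightens, to -y loosens; it stays where left. It turns with about 4 N at a tooth while the shoes are clear; each tooth closes both shoes by 0.8 mm. Once they touch, the push rises about 3 N per mm: 10 to 20 N means bound. That is 1 to 3 teeth away at the start.
- iron: The adjusting iron as a whole; origin at the tip of its blade, z up along the blade to the handle when it stands. 0.12 kg.
- iron_mid (a point): Centre of the adjusting iron's orange handle, 62 mm above the blade's tip; z points up along the iron. Handle 20 x 20 x 60 mm (30 mm either side of this point); steel blade below it, 32 mm long, 10 mm wide (its x) and 4 mm thick (its y), with a rounded end. It starts upright in the block with the handle's foot on the block's top, this point 75 mm above the bench.
- stand: Heavy, fixed wooden instrument block 75 (x) x 95 (y) x 45 mm; origin at the centre of its underside. The iron's hole is at the centre of its top: 13.5 mm (x) by 7.5 mm (y), 36 mm deep, lightly chamfered; the iron stands in it with its blade's width along the block's x. Four small empty holes near the corners.
- drum: Steel brake drum on the spindle, 84 mm across and 44 mm wide; origin at its centre on the spindle axis (y), 95 mm above the bench. It does not turn.
- shoe_a: Brake shoe arm on the lathe's -x side of the drum, swinging on a pin at its foot; origin on the pin, 25 mm above the bench and 60 mm from the drum's axis. Moved only by the star wheel.
- shoe_b: The like brake shoe arm on the +x side.
- shoe_a_face (a point): Middle of shoe a's lining face, level with the drum's axis: it touches the drum when it is 42 mm from the drum's centre.
- shoe_b_face (a point): The like point on shoe b.
- bottle: Amber bottle, 56 mm across and 120 mm high, loose; origin under its centre.
- jar: Low blue jar with a white lid, 60 mm across and 55 mm high, loose; origin under its centre.
- cast: Plaster cast of a dental arch, about 62 x 58 x 34 mm, loose; origin under its centre.

How it is judged:
On the way:
1. both shoes bind on the drum (contact force between each of shoe_a, shoe_b and drum above 20 N), for 0.2 s.
At the end, for the whole second after the job is handed in: After binding, the wheel is backed off about one tooth: neither shoe presses on the drum (under 1 N), each lining stands 0.1 to 1.3 mm off the drum (each tooth moves it 0.8 mm), and the iron stands upright in its hole in the block, handle down on the top (within 5 mm) and at rest (contact force between each of shoe_a, shoe_b and drum below 1 N and distance between shoe_a_face and drum between 0.0421 and 0.0433 m and distance between shoe_b_face and drum between 0.0421 and 0.0433 m and horizontal distance between iron_mid and stand below 0.008 m and z of iron_mid in the frame of stand below 0.08 m and angle between iron_mid's own z axis and vertical below 0.15 rad and linear speed of iron below 0.02 m/s); the robot touches nothing.
It fails at once if the iron is forced: more than 35 N between iron and lathe (contact force between iron and lathe above 35 N).
It fails at once if the hand or arm pushes on the lathe with more than 10 N (contact force between any of the fingers, the arm and lathe above 10 N).
It fails at once if a bystander (bottle, jar or cast) is moved by more than 20 mm (distance of any of bottle, jar, cast from where it was at the start of the episode above 0.02 m).
It also fails if it takes over 72 s, if anything falls off the work surface, if the arm or the gripper's body presses on something with over 40 N, if the wrist force passes 120 N, or if a joint passes its speed limit or range.

## Working session

There is one attempt and no reset: what is moved stays moved. The work goes in short steps, Python scripts to look and compute and a tool call to move; the robot and the scene stay as the last step left them, time stands still between calls to the robot, and variables do not carry over. Pictures are saved under pics/ and viewed, and the job is handed in when it is done.

Besides the shell and the picture viewer there is one more tool, called after "Call:" as name(argument=value, ...) on one line, values as JSON. carry_out: Moves the arm, as the interface text tells. Its arguments: {"type":"object","properties":{"deltas":{"type":"array","items":{"type":"number"}},"newtons":{"type":"number"}},"required":["deltas"]}

```bash
ls; mkdir -p pics; cat > h.py <<'E'
import numpy as np, cv2
from workcell import status, grab_frame, calibration, job, regions_of, mark_of, bot
def K(c):
    f=200/np.tan(np.radians(c['fov_y'])/2)
    return np.array([[f,0,c['cx']],[0,f,c['cy']],[0,0,1.]])
def onplane(c,xy,z):
    u=cv2.undistortPoints(np.array([[xy]],float),K(c),np.array(c['D'],float))[0,0]
    R=np.array(c['R']);t=np.array(c['t'])
    C=-R.T@t; d=R.T@np.array([u[0],u[1],1])
    return C+d*(z-C[2])/d[2]
def proj(c,X):
    R=np.array(c['R'],float);t=np.array(c['t'],float)
    return cv2.projectPoints(np.array(X,float).reshape(-1,3),cv2.Rodrigues(R)[0],t,K(c),np.array(c['D'],float))[0][:,0]
def save(n,im): cv2.imwrite('pics/'+n+'.png',im[:,:,::-1])
E
python3 - <<'E'
from h import *
print(status.observe(), bot.grasp_offset)
for n in ['scene','top','wrist']:
    im=grab_frame(n); save('a_'+n,im); c=calibration(n)
    R=np.array(c['R']); print(n,c['fov_y'],-R.T@np.array(c['t']),R[2])
for t,z in [('slot',.203),('iron_mid',.075),('stand',0),('star_top',.196),('bottle',0),('jar',0),('cast',0),('lathe',0)]:
    for cam in ['scene','top']:
        m=mark_of(cam,t)
        for k in m[:2]: print(t,cam,round(k['p'],2),np.round(k['xy'],1),np.round(onplane(calibration(cam),k['xy'],z),4))
E
```

```text
pics
{'clock': 0.0, 'qpos': array([-1.41022216,  0.52202479, -0.03635641,  1.59998109,  0.02121859,
        1.02111392, -0.11279885]), 'qd': array([ 1.63234886e-03, -5.95097898e-05, -3.45071007e-04,  9.88368409e-04,
        6.90216753e-04,  1.24171666e-03, -2.18372222e-04]), 'joint_efforts': array([ 5.88291459e-04, -9.27068281e+01,  1.98021345e+00, -3.69948220e+01,
        1.79374247e-02,  7.73346779e-03,  9.09471453e-06]), 'position': array([0.14290114, 0.60807612, 0.20732836]), 'tool_rot': array([3.14150974e+00, 1.13845512e-03, 1.34004768e+00]), 'force': array([-0.58817774, -0.18506362, -0.1876344 ]), 'moment': array([-0.06408596,  0.09838663, -0.01387444]), 'grip_width': 0.08509174966455721} 0.0187
scene 42.18500081690745 [ 1.05571563 -0.85028214  0.76360283] [-0.51391423  0.62233483 -0.59041639]
top 53.17705246374688 [ 0.44141129 -0.21292767  0.936277  ] [ 0.11092675  0.01222039 -0.99375345]
wrist 61.482757687459305 [0.07569512 0.62345351 0.37341331] [ 0.2613347  -0.06321989 -0.9631757 ]
slot scene 0.58 [374.9 150.6] [ 0.5428 -0.0443  0.203 ]
slot scene 0.53 [351.2 207. ] [ 0.622
[... 217 characters left out ...]
8.3] [ 0.4361 -0.3181  0.    ]
stand top 0.68 [367.3 237.4] [ 0.449  -0.3175  0.    ]
star_top scene 0.94 [371.9 151.9] [ 0.5345 -0.0428  0.196 ]
star_top top 0.86 [236.  191.9] [ 0.538  -0.0537  0.196 ]
bottle scene 0.77 [360.6 312.2] [ 0.6825 -0.2753  0.    ]
bottle top 0.9 [341.5 142.3] [ 0.6766 -0.2645  0.    ]
jar scene 0.72 [311.2 331.7] [ 0.6392 -0.3721  0.    ]
jar top 0.64 [388.2 156.4] [ 0.6392 -0.3742  0.    ]
cast scene 0.63 [184.3 283.2] [ 0.3554 -0.4413  0.    ]
cast top 0.87 [422.7 277.1] [ 0.3558 -0.4404  0.    ]
lathe scene 0.64 [373.  152.6] [0.3591 0.2348 0.    ]
lathe scene 0.62 [366.9 227.1] [ 0.541  -0.0537  0.    ]
lathe top 0.96 [250.1 201.9] [ 0.539  -0.0447  0.    ]
```

```bash
python3 - <<'E'
import cv2
a=cv2.imread('pics/a_top.png'); cv2.imwrite('pics/a_top_c.png',cv2.resize(a[120:320,130:480],None,fx=2.25,fy=2.25,interpolation=cv2.INTER_CUBIC))
E
```

```text
(no output)
```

View pics/a_scene.png

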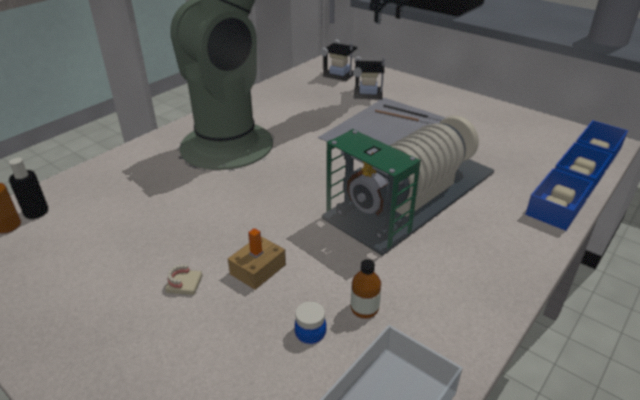

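View pics/a_top_c.png

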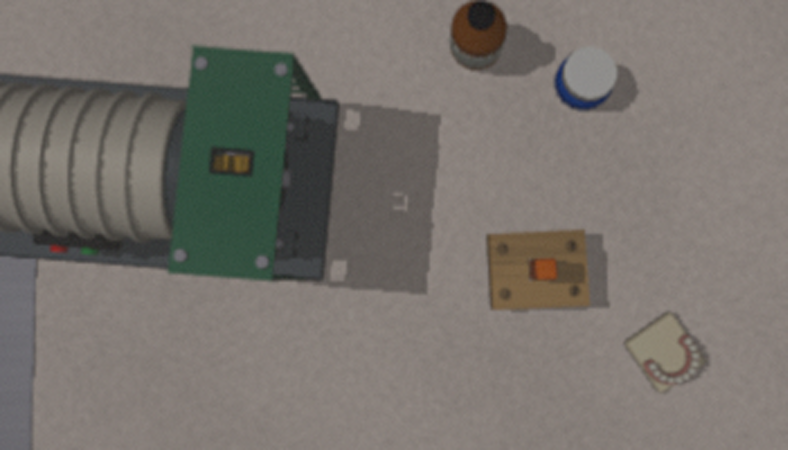

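The scene shows the block with the orange iron at about (255,255) and the hood slot at (373,151). The top view, 2.25x crop, shows the slot at (232,162), the iron at (543,269), and the bottle, jar and cast clear of the path.

```bash
python3 - <<'E'
from h import *
im=grab_frame('top'); c=calibration('top')
def w(p,z): return onplane(c,[p[0]/2.25+130-.25,p[1]/2.25+120-.25],z)[:2]
H=[w(p,.203) for p in [(195,47),(293,55),(272,279),(170,271)]]
print(np.round(H,4))
print('center',np.mean(H,0))
yaw=lambda a,b:np.degrees(np.arctan2(*(b-a)[::-1]))
print('lathe x dir',yaw(H[2],H[1]),yaw(H[3],H[0]),'y dir',yaw(H[1],H[0]),yaw(H[2],H[3]))
S=[w(p,.045) for p in [(487,236),(585,231),(589,306),(492,310)]]
print(np.round(S,4),np.mean(S,0),'x',yaw(S[3],S[0]),yaw(S[2],S[1]),'y',yaw(S[1],S[0]),yaw(S[2],S[3]))
for t in ['iron_mid','iron']:
    r=regions_of('top',t); 
    for k in r[:2]: print(t,k['p'],k['xy'],k['region'].sum(),onplane(c,k['xy'],.1))
r=regions_of('top','stand')
if r:
    m=r[0]['region'].astype(np.uint8); cnt=max(cv2.findContours(m,0,2)[0],key=cv2.contourArea)
    b=cv2.boxPoints(cv2.minAreaRect(cnt)); print([np.round(onplane(c,p,.045)[:2],4) for p in b])
# orange blob
g=im.astype(int); m=((g[...,0]>150)&(g[...,0]-g[...,2]>110)&(g[...,1]<110)); ys,xs=np.nonzero(m); k=(abs(xs-371)<25)&(abs(ys-238)<25); print(xs[k].mean(),ys[k].mean(),k.sum(), onplane(c,[xs[k].mean(),ys[k].mean()],.105))
cv2.imwrite('pics/b1.png',cv2.resize(im[215:265,340:400,::-1],None,fx=10,fy=10,interpolation=cv2.INTER_CUBIC))
cv2.imwrite('pics/b2.png',cv2.resize(im[175:210,210:260,::-1],None,fx=14,fy=14,interpolation=cv2.INTER_CUBIC))
E
```

```text
[[ 0.6351 -0.0186]
 [ 0.6262 -0.1004]
 [ 0.441  -0.0818]
 [ 0.4496  0.001 ]]
center [ 0.53795538 -0.04996249]
lathe x dir -5.736137118298975 -6.0430581727189745 y dir 83.7553577138557 84.10430744118337
[[ 0.478  -0.2667]
 [ 0.4806 -0.3634]
 [ 0.4073 -0.364 ]
 [ 0.4056 -0.2692]] [ 0.44287173 -0.31583005] x 1.9990166730422583 0.45007091119829956 y 91.54159034543987 91.06662495069861
[array([ 0.4792, -0.2647]), array([ 0.4842, -0.3644]), array([ 0.4094, -0.3665]), array([ 0.4042, -0.2679])]
nan nan 0 [nan nan nan]<stdin>:19: RuntimeWarning: Mean of empty slice.
  ret = ret.dtype.type(ret / rcount)
```

View pics/b1.png

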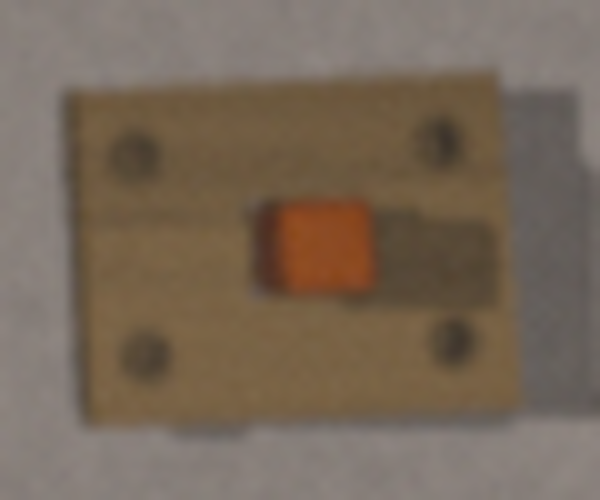

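View pics/b2.png

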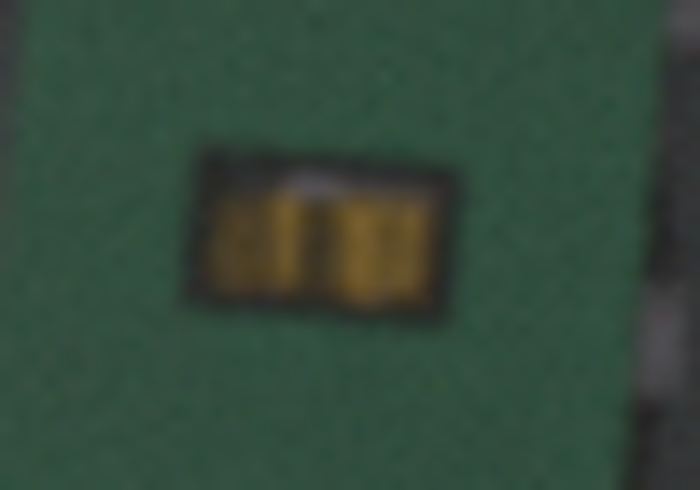

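```bash
cat >> h.py <<'E'
def plan(target,yawdeg=None,maxcm=3.0):
    """tool-frame cm deltas to target assuming turn done afterwards"""
    s=status.observe(); from scipy.spatial.transform import Rotation as Ro
    R=Ro.from_euler('xyz',s['tool_rot']).as_matrix()
    d=R.T@(np.array(target)-s['position'])*100
    n=int(np.ceil(np.linalg.norm(d)/maxcm)); y=np.degrees(s['tool_rot'][2])
    print('pos',np.round(s['position'],4),'rot',np.round(np.degrees(s['tool_rot']),2),'F',np.round(s['force'],2),'w',round(s['grip_width'],4),'t',round(s['clock'],2))
    print('delta cm',np.round(d,2),'rows',n,'per',np.round(d/max(n,1),3),'turn', None if yawdeg is None else round(-(yawdeg-y),2))
E
python3 - <<'E'
from h import *
c=calibration('top'); print(onplane(c,[372.8-.45,239.7-.45],.105))
plan([.143,.608,.30]); plan([.50,.2,.30]); 
E
```

```text
[ 0.44414339 -0.31597597  0.105     ]
pos [0.143  0.6084 0.2079] rot [-180.      0.     76.77] F [-0.45 -0.08 -0.23] w 0.0854 t 1.15
delta cm [-0.04  0.01 -9.21] rows 4 per [-1.000e-02  2.000e-03 -2.303e+00] turn None
pos [0.143  0.6084 0.2079] rot [-180.      0.     76.77] F [-0.45 -0.08 -0.23] w 0.0854 t 1.15
delta cm [-31.59  44.1   -9.21] rows 19 per [-1.663  2.321 -0.485] turn None
```

Call:
carry_out(deltas=[1, 0, 0, -3, 0, 1, 0, 0, -3, 0, 1, 0, 0, -3, 0, 1, -1.86, 2.6, 0, 0, 1, -1.86, 2.6, 0, 0, 1, -1.86, 2.6, 0, 0, 1, -1.86, 2.6, 0, 0, 1, -1.86, 2.6, 0, 0, 1, -1.86, 2.6, 0, 0, 1, -1.86, 2.6, 0, 0, 1, -1.86, 2.6, 0, 0, 1, -1.86, 2.6, 0, 0, 1, -1.86, 2.6, 0, 0, 1, -1.86, 2.6, 0, 0, 1, -1.86, 2.6, 0, 0, 1, -1.86, 2.6, 0, 0, 1, -1.86, 2.6, 0, 0, 1, -1.86, 2.6, 0, 0, 1, -1.86, 2.6, 0, 0, 1, -1.86, 2.6, 0, 0], newtons=60)

```text
clock: 2.82
position: [0.5018, 0.1981, 0.2981]
tool_rot: [3.141, -0.0, 1.34]
force: [-1.0, 0.3, -1.0]
grip_width: 0.0853
```

```bash
python3 - <<'E'
from h import *
plan([.538,-.05,.26],84)
E
```

```text
pos [0.5018 0.1981 0.2981] rot [ 1.7999e+02 -2.0000e-02  7.6780e+01] F [-0.96  0.33 -1.  ] w 0.0853 t 2.82
delta cm [-23.33   9.2    3.81] rows 9 per [-2.592  1.022  0.423] turn -7.22
```

Call:
carry_out(deltas=[1, -2.6, 1.02, 0.42, 0, 1, -2.6, 1.02, 0.42, 0, 1, -2.6, 1.02, 0.42, 0, 1, -2.6, 1.02, 0.42, 0, 1, -2.6, 1.02, 0.42, 0, 1, -2.6, 1.02, 0.42, 0, 1, -2.6, 1.02, 0.42, 0, 1, -2.6, 1.02, 0.42, 0, 1, -2.6, 1.02, 0.42, 0, 1, 0, 0, 0, -3.6, 1, 0, 0, 0, -3.6, 1, 0, 0, 0, 0, 1, 0, 0, 0, 0, 1, 0, 0, 0, 0])

```text
clock: 3.98
position: [0.5368, -0.0491, 0.2602]
tool_rot: [3.141, -0.0, 1.464]
force: [0.0, -0.5, 0.5]
grip_width: 0.0854
```

```bash
python3 - <<'E'
from h import *
im=grab_frame('wrist'); c=calibration('wrist'); save('w1',im)
plan([.444,-.316,.16],91.6)
for t,z in [('slot',.203),('star_top',.196)]:
    for k in mark_of('wrist',t)[:2]: print(t,k['p'],k['xy'],onplane(c,k['xy'],z))
p=proj(c,[[.538,-.05,.203]])[0]; print(p)
x,y=p.astype(int); x0=max(0,x-60);y0=max(0,y-45)
cv2.imwrite('pics/w1c.png',cv2.resize(im[y0:y0+90,x0:x0+120,::-1],None,fx=6,fy=6,interpolation=cv2.INTER_CUBIC)); print(x0,y0)
E
```

```text
pos [ 0.5368 -0.049   0.2602] rot [179.99  -0.    83.9 ] F [-0.28  0.25 -0.23] w 0.0855 t 4.03
delta cm [-27.53  -6.39  10.02] rows 10 per [-2.753 -0.639  1.002] turn -7.7
slot 0.71 [323.1, 203.9] [ 0.53701715 -0.04808565  0.203     ]
star_top 0.96 [323.4, 203.8] [ 0.53912877 -0.04804866  0.196     ]
star_top 0.2 [95.9, 106.1] [ 0.45563979 -0.19107794  0.196     ]
[320.50960557 205.52234106]
260 160
```

View pics/w1.png

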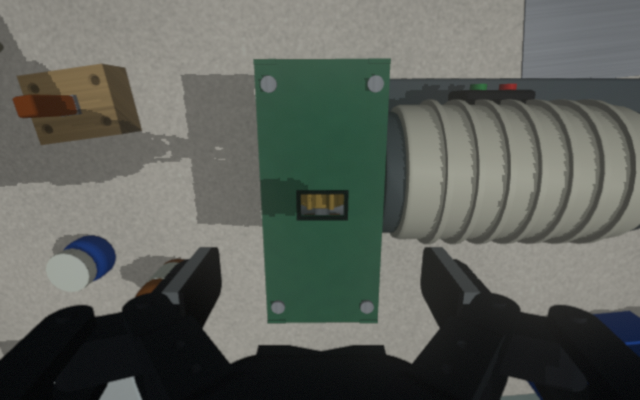

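View pics/w1c.png

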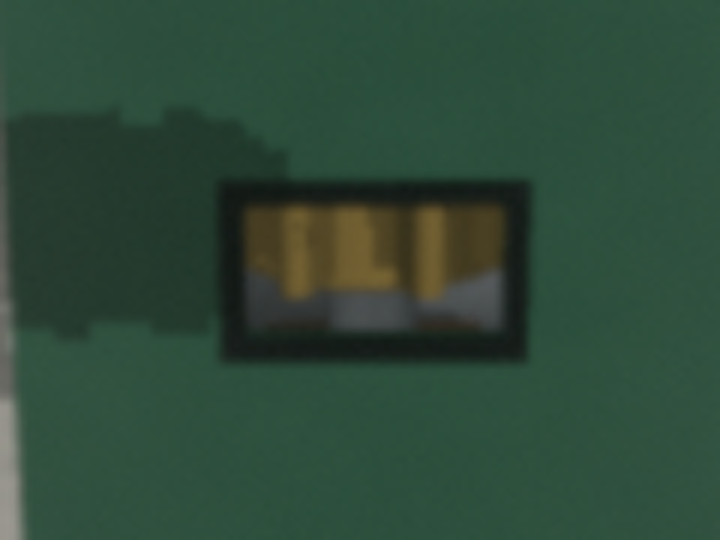

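The wrist view shows the slot centred at about pixel (323,205), with two bright tooth tops at columns of about 309.7 and 331.8 and a gap between them.

```bash
python3 - <<'E'
from h import *
c=calibration('wrist'); R=np.array(c['R']);C=-R.T@np.array(c['t']); print('cam',C)
cr=lambda x,y:[x/6+260-.4,y/6+160-.4]
ya=np.radians(-6); ex=np.array([np.cos(ya),np.sin(ya)]); ey=np.array([-np.sin(ya),np.cos(ya)])
L=[onplane(c,cr(*p),.203)[:2] for p in [(245,203),(507,203),(505,332),(245,332)]]
o=np.mean(L,0); print('slot inner centre',o,'sizes y',[(L[1]-L[0])@ey,(L[2]-L[3])@ey],'x',(L[3]-L[0])@ex)
d=L[1]-L[0]; print('y dir',np.degrees(np.arctan2(d[1],d[0])))
# hood corners in wrist px
H=[onplane(c,p,.203)[:2] for p in [(255,59),(390,59),(377,322),(268,322)]]
print(np.round(H,4),np.mean(H,0)); 
for x in (283,298,312,330,400,416,431,445):
  for z in (.194,.186):
    p=onplane(c,cr(x,250),z)[:2]-o; print(x,z,'y',round(p@ey*1000,1),'x',round(p@ex*1000,1))
E
```

```text
cam [ 0.46806192 -0.04225217  0.42610422]
slot inner centre [ 0.53721525 -0.04875547] sizes y [np.float64(0.030055502363895478), np.float64(0.030367939078829762)] x 0.015632351252364046
y dir 83.9446323949677
[[ 0.4391 -0.0803]
 [ 0.4479  0.0029]
 [ 0.6362 -0.0167]
 [ 0.6273 -0.1002]] [ 0.53762391 -0.04858216]
283 0.194 y -11.1 x 0.5
283 0.186 y -11.4 x 2.9
298 0.194 y -9.3 x 0.5
298 0.186 y -9.6 x 2.9
312 0.194 y -7.6 x 0.5
312 0.186 y -7.8 x 2.9
330 0.194 y -5.4 x 0.5
330 0.186 y -5.6 x 2.9
400 0.194 y 3.0 x 0.5
400 0.186 y 3.1 x 2.9
416 0.194 y 4.9 x 0.5
416 0.186 y 5.1 x 2.9
431 0.194 y 6.7 x 0.5
431 0.186 y 7.0 x 2.9
445 0.194 y 8.4 x 0.5
445 0.186 y 8.7 x 2.9
```

Call:
carry_out(deltas=[1, -2.75, -0.64, 0, 0, 1, -2.75, -0.64, 0, 0, 1, -2.75, -0.64, 0, 0, 1, -2.75, -0.64, 0, 0, 1, -2.75, -0.64, 0, 0, 1, -2.75, -0.64, 1, 0, 1, -2.75, -0.64, 2, 0, 1, -2.75, -0.64, 2.5, 0, 1, -2.75, -0.64, 2.5, 0, 1, -2.75, -0.64, 2, 0, 1, 0, 0, 0, -3.85, 1, 0, 0, 0, -3.85, 1, 0, 0, 0, 0, 1, 0, 0, 0, 0])

```text
clock: 5.3
position: [0.4444, -0.316, 0.1602]
tool_rot: [3.141, -0.0, 1.598]
force: [0.0, 1.3, -0.2]
grip_width: 0.0853
```

```bash
python3 - <<'E'
from h import *
im=grab_frame('wrist'); c=calibration('wrist'); save('w2',im)
plan([.444,-.316,.054],91.6)
for t,z in [('iron_mid',.075),('stand',.0)]:
    for k in mark_of('wrist',t)[:2]: print(t,k['p'],k['xy'],onplane(c,k['xy'],z))
print(proj(c,[[.444,-.316,.105]]))
E
```

```text
pos [ 0.4445 -0.3159  0.1603] rot [179.98   0.    91.54] F [0.73 0.15 1.17] w 0.0853 t 5.35
delta cm [-1.000e-02 -5.000e-02  1.063e+01] rows 4 per [-2.000e-03 -1.400e-02  2.658e+00] turn -0.06
iron_mid 0.87 [318.5, 193.4] [ 0.44484136 -0.31818091  0.075     ]
stand 0.72 [321.2, 169.6] [ 0.4411411  -0.31615172  0.        ]
stand 0.32 [606.7, 218.4] [ 0.48425389 -0.02091938  0.        ]
[[321.3811492  203.91122277]]
```

View pics/w2.png

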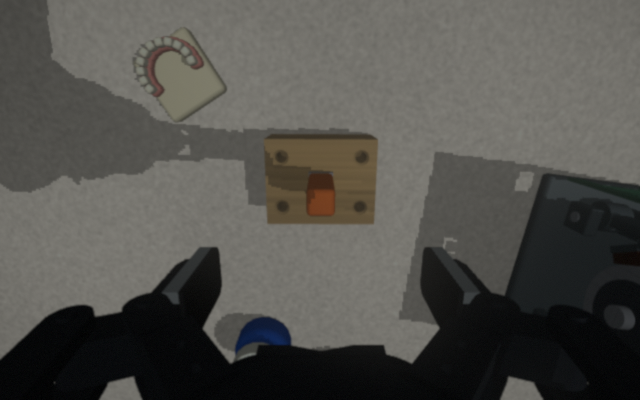

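The wrist view shows the iron's top centred at (321,202) against a predicted (321,204), with the block square to the jaws. I'll descend and grip.

Call:
carry_out(deltas=[1, 0, 0, 2.65, 0, 1, 0, 0, 2.65, 0, 1, 0, 0, 2.65, 0, 1, 0, 0, 2.65, 0, 1, 0, 0, 0, 0, 1, 0, 0, 0, 0, -1, 0, 0, 0, 0, -1, 0, 0, 0, 0, -1, 0, 0, 0, 0, -1, 0, 0, 0, 0, -1, 0, 0, 0, 0, -1, 0, 0, 0, 0, -1, 0, 0, 0, 0, -1, 0, 0, 0, 0, -1, 0, 0, 0, 0, -1, 0, 0, 0, 0], newtons=100)

```text
clock: 6.78
position: [0.4445, -0.3162, 0.0549]
tool_rot: [3.141, 0.0, 1.6]
force: [-1.8, 1.6, 13.1]
grip_width: 0.0184
```

```bash
python3 - <<'E'
from h import *
plan([.444,-.316,.16],91.6)
E
```

```text
pos [ 0.4445 -0.3162  0.0549] rot [1.7995e+02 1.0000e-02 9.1670e+01] F [-1.8   1.62 13.12] w 0.0184 t 6.78
delta cm [  0.02  -0.04 -10.51] rows 4 per [ 0.005 -0.011 -2.628] turn 0.07
```

Call:
carry_out(deltas=[-1, 0, 0, -1, 0, -1, 0, 0, -1.5, 0, -1, 0, 0, -2, 0, -1, 0, 0, -3, 0, -1, 0, 0, -3, 0, -1, 0, 0, -3, 0, -1, 0, 0, -3, 0, -1, 0, 0, -3, 0, -1, 0, 0, -2, 0, -1, 0, 0, 0, 0, -1, 0, 0, 0, 0, -1, 0, 0, 0, 0])

```text
clock: 7.78
position: [0.4439, -0.3158, 0.2687]
tool_rot: [-3.141, -0.0, 1.6]
force: [-0.1, -0.2, -1.3]
grip_width: 0.0185
```

```bash
python3 - <<'E'
from h import *
im=grab_frame('wrist'); save('w3',im)
ya=np.radians(-6); ey=np.array([-np.sin(ya),np.cos(ya)])
p=np.array([.5372,-.0488])
plan([*p,.27],84)
c=calibration('scene'); im=grab_frame('scene'); save('s3',im[100:260,180:420])
for k in mark_of('wrist','iron')[:2]+mark_of('wrist','iron_mid')[:2]: print(k)
E
```

```text
pos [ 0.4438 -0.3157  0.2684] rot [-1.7993e+02 -4.0000e-02  9.1670e+01] F [ 0.13 -0.61 -0.76] w 0.0185 t 7.83
delta cm [26.41 10.12 -0.15] rows 10 per [ 2.641  1.012 -0.015] turn 7.67
{'xy': [320.2, 207.9], 'p': 0.75}
{'xy': [536.1, 188.6], 'p': 0.41}
{'xy': [536.5, 189.7], 'p': 0.47}
```

View pics/w3.png

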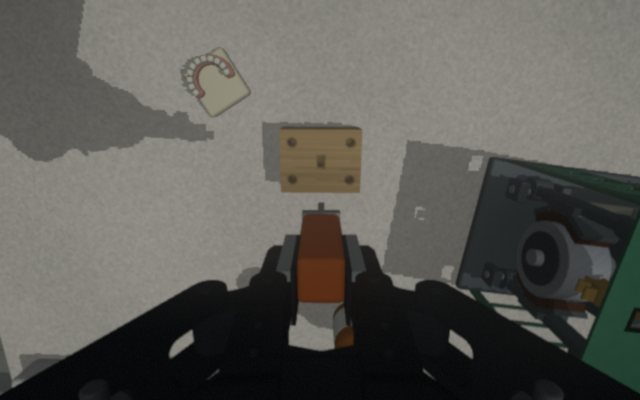

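View pics/s3.png

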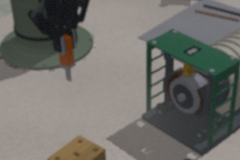

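```bash
python3 - <<'E'
from h import *
c=calibration('wrist'); s=status.observe(); p=s['position']
print(proj(c,[p+[0,0,-.042],p+[0,0,-.010]]), onplane(c,[320.5,160.5],.045))
im=cv2.imread('pics/w3.png'); cv2.imwrite('pics/w3c.png',cv2.resize(im[120:220,270:370],None,fx=6,fy=6,interpolation=cv2.INTER_CUBIC))
E
```

```text
[[321.54744741 210.84819976]
 [321.67053052 228.8540814 ]] [ 0.44203796 -0.31677532  0.045     ]
```

View pics/w3c.png

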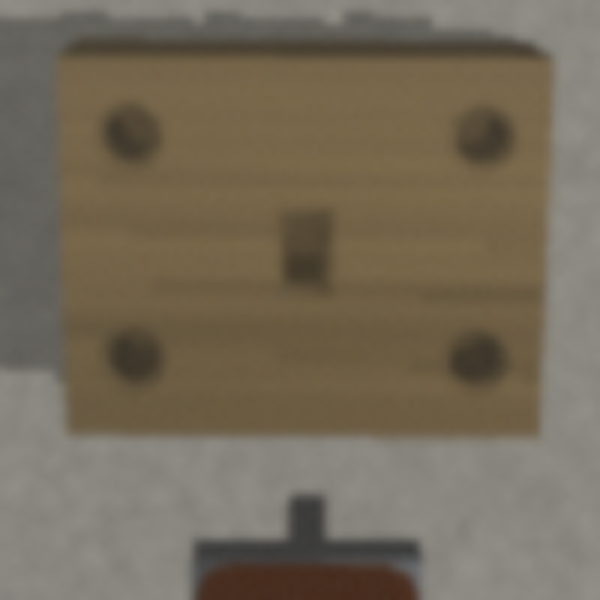

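The blade is straight in the jaws, with its tip at (321,203) in line with the TCP, and the empty hole is at (321,162). Next I'll move over the slot.

Call:
carry_out(deltas=[-1, 2.64, 1.01, 0, 0, -1, 2.64, 1.01, 0, 0, -1, 2.64, 1.01, 0, 0, -1, 2.64, 1.01, 0, 0, -1, 2.64, 1.01, 0, 0, -1, 2.64, 1.01, 0, 0, -1, 2.64, 1.01, 0, 0, -1, 2.64, 1.01, 0, 0, -1, 2.64, 1.01, 0, 0, -1, 2.64, 1.01, 0, 0, -1, 0, 0, 0, 3.85, -1, 0, 0, 0, 3.85, -1, 0, 0, 0, 0, -1, 0, 0, 0, 0, -1, 0, 0, 0, 0])

```text
clock: 9.23
position: [0.5373, -0.0495, 0.2689]
tool_rot: [-3.141, 0.0, 1.468]
force: [-0.8, 0.6, -0.6]
grip_width: 0.0181
```

```bash
cat >> h.py <<'E'
_ya=np.radians(-6); EX=np.array([np.cos(_ya),np.sin(_ya)]); EY=np.array([-np.sin(_ya),np.cos(_ya)]); SL=np.array([.5372,-.0488])
def lat():
    s=status.observe(); d=s['position'][:2]-SL; f=s['force']
    print('lathe x,y mm',np.round([d@EX*1000,d@EY*1000],2),'tip z',round(s['position'][2]*1000-42,1),'yaw',np.round(np.degrees(s['tool_rot'][2]),2),'F xyz lathe',np.round([f[:2]@EX,f[:2]@EY,f[2]],1),'M',np.round(s['moment'],2),'t',round(s['clock'],2))
E
python3 - <<'E'
from h import *
im=grab_frame('wrist'); save('w4',im); lat()
cv2.imwrite('pics/w4c.png',cv2.resize(im[120:260,220:420,::-1],None,fx=4,fy=4,interpolation=cv2.INTER_CUBIC))
c=calibration('wrist'); p=status.observe()['position']; print(proj(c,[p+[0,0,-.042],[*SL,.203]]))
E
```

```text
lathe x,y mm [ 0.25 -0.73] tip z 227.0 yaw 84.05 F xyz lathe [-1.   0.5 -1.6] M [-0.02 -0.02 -0.02] t 9.28
[[321.76154396 210.6544353 ]
 [322.70346279 199.8209467 ]]
```

View pics/w4c.png

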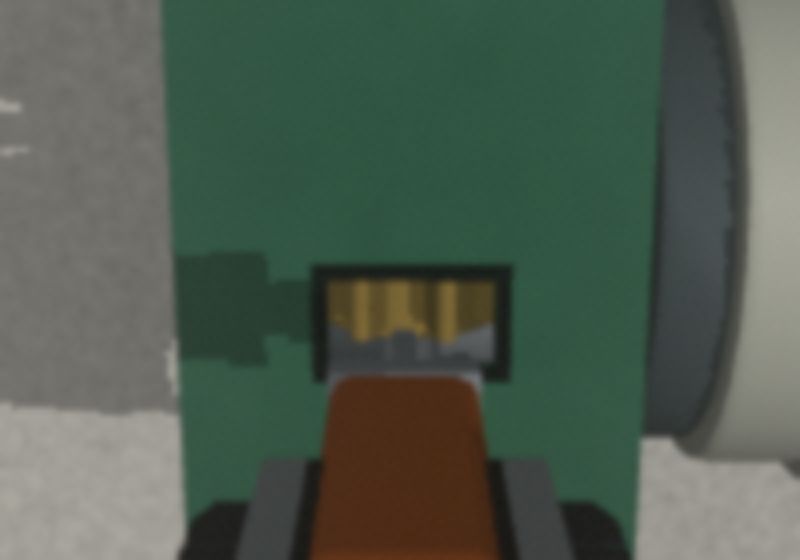

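The blade tip, at crop (404,340), is centred between two teeth at crop x = 361 and 448. I'll lower it into the gap.

Call:
carry_out(deltas=[-1, -0.05, 0, 1, 0, -1, 0, 0, 0.8, 0, -1, 0, 0, 0.4, 0, -1, 0, 0, 0.3, 0, -1, 0, 0, 0.3, 0, -1, 0, 0, 0.3, 0, -1, 0, 0, 0.3, 0, -1, 0, 0, 0.3, 0, -1, 0, 0, 0, 0, -1, 0, 0, 0, 0])

```text
clock: 10.12
position: [0.5374, -0.0497, 0.232]
tool_rot: [-3.141, 0.0, 1.466]
force: [0.2, 0.6, -2.2]
grip_width: 0.0182
```

```bash
python3 -c "
from h import *
lat()"
```

```text
lathe x,y mm [ 0.29 -0.91] tip z 190.0 yaw 83.98 F xyz lathe [ 0.1  0.6 -2.2] M [ 0.05  0.01 -0.02] t 10.12
```

Call:
carry_out(deltas=[-1, 0.15, 0, 0, 0, -1, 0.15, 0, 0, 0, -1, 0.1, 0, 0, 0, -1, 0.1, 0, 0, 0, -1, 0, 0, 0, 0])

```text
clock: 10.53
position: [0.5379, -0.045, 0.2321]
tool_rot: [3.141, 0.001, 1.466]
force: [0.3, -2.6, -0.8]
grip_width: 0.0181
```

```bash
python3 -c "
from h import *
lat()"
```

```text
lathe x,y mm [0.35 3.84] tip z 190.1 yaw 83.97 F xyz lathe [ 0.5 -2.6 -0.8] M [-0.96 -0.   -0.02] t 10.53
```

Call:
carry_out(deltas=[-1, 0.15, 0, 0, 0, -1, 0.15, 0, 0, 0, -1, 0.15, 0, 0, 0, -1, 0.15, 0, 0, 0, -1, 0, 0, 0, 0, -1, 0, 0, 0, 0])

```text
clock: 11.03
position: [0.5386, -0.0384, 0.2321]
tool_rot: [-3.142, -0.0, 1.466]
force: [0.4, -1.2, -1.1]
grip_width: 0.0181
```

```bash
python3 -c "
from h import *
lat()"
```

```text
lathe x,y mm [ 0.3  10.45] tip z 190.1 yaw 83.99 F xyz lathe [ 0.5 -1.2 -1.1] M [-0.58  0.17 -0.01] t 11.03
```

Call:
carry_out(deltas=[-1, -0.15, 0, 0, 0, -1, 0, 0, -0.6, 0, -1, 0, 0, -0.6, 0, -1, -0.6, 0, 0, 0, -1, -0.6, 0, 0, 0, -1, -0.55, 0, 0, 0, -1, 0, 0, 0, 0, -1, 0, 0, 0, 0])

```text
clock: 11.7
position: [0.5364, -0.0582, 0.244]
tool_rot: [-3.141, 0.0, 1.465]
force: [-0.2, 0.3, -1.2]
grip_width: 0.0182
```

```bash
python3 - <<'E'
from h import *
im=grab_frame('wrist'); save('w5',im); lat()
cv2.imwrite('pics/w5c.png',cv2.resize(im[150:240,260:380,::-1],None,fx=6,fy=6,interpolation=cv2.INTER_CUBIC))
E
```

```text
lathe x,y mm [ 0.24 -9.04] tip z 202.0 yaw 83.95 F xyz lathe [ 0.8 -0.1 -0.3] M [-0.03  0.04  0.03] t 11.75
```

View pics/w5c.png

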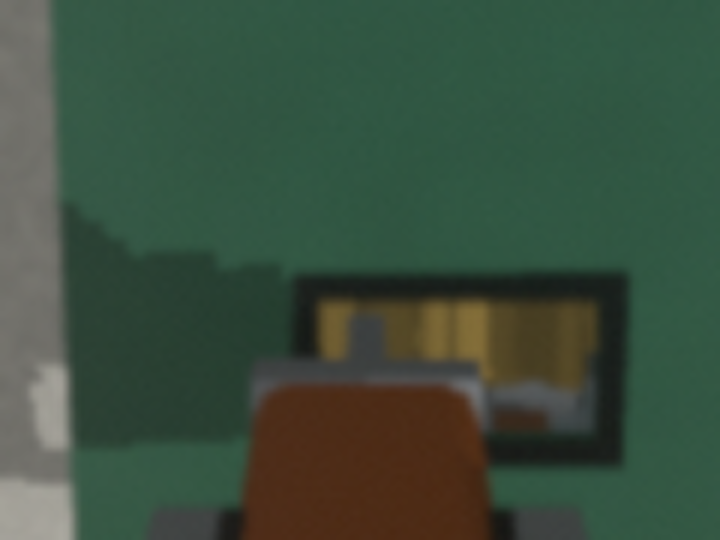

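The tooth is now at the slot's middle, crop x about 455–475, and the blade at 367 is in the gap behind it. I'll lower it and push.

Call:
carry_out(deltas=[-1, 0, 0, 0.4, 0, -1, 0, 0, 0.4, 0, -1, 0, 0, 0.4, 0, -1, 0.15, 0, 0, 0, -1, 0.15, 0, 0, 0, -1, 0.15, 0, 0, 0, -1, 0.15, 0, 0, 0, -1, 0, 0, 0, 0])

```text
clock: 12.42
position: [0.5371, -0.0517, 0.2321]
tool_rot: [-3.141, 0.0, 1.466]
force: [-0.2, -2.8, -2.6]
grip_width: 0.0184
```

```bash
python3 -c "
from h import *
lat()"
```

```text
lathe x,y mm [ 0.23 -2.88] tip z 190.1 yaw 83.98 F xyz lathe [ 0.1 -2.8 -2.6] M [-0.67  0.33 -0.03] t 12.42
```

Call:
carry_out(deltas=[-1, 0.1, 0, 0, 0, -1, 0.1, 0, 0, 0, -1, 0.1, 0, 0, 0, -1, 0.1, 0, 0, 0, -1, 0, 0, 0, 0])

```text
clock: 12.83
position: [0.5376, -0.0475, 0.2321]
tool_rot: [-3.142, -0.0, 1.466]
force: [-2.2, -2.8, -1.8]
grip_width: 0.0182
```

```bash
python3 -c "
from h import *
lat()"
```

```text
lathe x,y mm [0.3 1.3] tip z 190.1 yaw 83.99 F xyz lathe [-1.9 -3.  -1.8] M [-0.86  0.38  0.04] t 12.83
```

Call:
carry_out(deltas=[-1, 0.1, 0, 0, 0, -1, 0.1, 0, 0, 0, -1, 0.1, 0, 0, 0, -1, 0, 0, 0, 0])

```text
clock: 13.17
position: [0.538, -0.0445, 0.2321]
tool_rot: [3.141, -0.0, 1.466]
force: [-0.3, -4.3, -1.1]
grip_width: 0.0181
```

```bash
python3 -c "
from h import *
lat()"
```

```text
lathe x,y mm [0.4  4.34] tip z 190.1 yaw 83.98 F xyz lathe [ 0.2 -4.3 -1.1] M [-0.94  0.26  0.03] t 13.17
```

Call:
carry_out(deltas=[-1, 0.1, 0, 0, 0, -1, 0.1, 0, 0, 0, -1, 0.1, 0, 0, 0, -1, 0, 0, 0, 0])

```text
clock: 13.5
position: [0.5384, -0.0415, 0.2322]
tool_rot: [3.141, -0.0, 1.466]
force: [-0.6, -3.4, -2.4]
grip_width: 0.0182
```

```bash
python3 -c "
from h import *
lat()"
```

```text
lathe x,y mm [0.42 7.39] tip z 190.2 yaw 83.99 F xyz lathe [-0.2 -3.4 -2.4] M [-0.98  0.12  0.05] t 13.5
```

Call:
carry_out(deltas=[-1, 0.1, 0, 0, 0, -1, 0.1, 0, 0, 0, -1, 0.1, 0, 0, 0, -1, 0, 0, 0, 0])

```text
clock: 13.83
position: [0.5386, -0.0385, 0.2321]
tool_rot: [3.142, -0.0, 1.466]
force: [0.4, -3.7, -0.4]
grip_width: 0.0179
```

```bash
python3 -c "
from h import *
lat()"
```

```text
lathe x,y mm [ 0.34 10.42] tip z 190.1 yaw 83.99 F xyz lathe [ 0.8 -3.6 -0.4] M [-0.94  0.14  0.02] t 13.83
```

Still the idle 4 N. I'll repeat the stroke.

Call:
carry_out(deltas=[-1, -0.15, 0, 0, 0, -1, 0, 0, -0.6, 0, -1, 0, 0, -0.6, 0, -1, -0.6, 0, 0, 0, -1, -0.6, 0, 0, 0, -1, -0.55, 0, 0, 0, -1, 0, 0, 0, 0, -1, 0, 0, 0.4, 0, -1, 0, 0, 0.4, 0, -1, 0, 0, 0.4, 0, -1, 0.15, 0, 0, 0, -1, 0.15, 0, 0, 0, -1, 0.15, 0, 0, 0, -1, 0.1, 0, 0, 0, -1, 0, 0, 0, 0])

```text
clock: 15.08
position: [0.5371, -0.0522, 0.2321]
tool_rot: [-3.141, 0.0, 1.466]
force: [-1.3, -2.2, -1.7]
grip_width: 0.0183
```

```bash
python3 -c "
from h import *
lat()"
```

```text
lathe x,y mm [ 0.21 -3.4 ] tip z 190.1 yaw 83.98 F xyz lathe [-1.1 -2.4 -1.7] M [-0.72  0.3  -0.06] t 15.08
```

Call:
carry_out(deltas=[-1, 0.1, 0, 0, 0, -1, 0.1, 0, 0, 0, -1, 0, 0, 0, 0])

```text
clock: 15.33
position: [0.5373, -0.0501, 0.2322]
tool_rot: [-3.142, 0.0, 1.466]
force: [-1.7, -4.1, -0.6]
grip_width: 0.0183
```

```bash
python3 -c "
from h import *
lat()"
```

```text
lathe x,y mm [ 0.28 -1.31] tip z 190.2 yaw 83.98 F xyz lathe [-1.2 -4.3 -0.6] M [-0.92  0.47  0.04] t 15.33
```

Call:
carry_out(deltas=[-1, 0.1, 0, 0, 0, -1, 0.1, 0, 0, 0, -1, 0, 0, 0, 0])

```text
clock: 15.58
position: [0.5376, -0.048, 0.2321]
tool_rot: [3.142, -0.0, 1.466]
force: [-2.3, -3.0, -2.3]
grip_width: 0.018
```

```bash
python3 -c "
from h import *
lat()"
```

```text
lathe x,y mm [0.34 0.81] tip z 190.1 yaw 83.98 F xyz lathe [-2.  -3.2 -2.3] M [-0.9   0.41  0.03] t 15.58
```

Call:
carry_out(deltas=[-1, 0.1, 0, 0, 0, -1, 0.1, 0, 0, 0, -1, 0, 0, 0, 0])

```text
clock: 15.83
position: [0.5378, -0.0461, 0.232]
tool_rot: [-3.142, -0.0, 1.466]
force: [-1.4, -4.0, -1.9]
grip_width: 0.0185
```

```bash
python3 -c "
from h import *
lat()"
```

```text
lathe x,y mm [0.33 2.79] tip z 190.0 yaw 83.98 F xyz lathe [-1.  -4.2 -1.9] M [-0.93  0.35  0.02] t 15.83
```

Call:
carry_out(deltas=[-1, 0.1, 0, 0, 0, -1, 0.1, 0, 0, 0, -1, 0, 0, 0, 0])

```text
clock: 16.08
position: [0.5381, -0.0441, 0.2321]
tool_rot: [3.141, -0.0, 1.466]
force: [-0.4, -3.2, -1.3]
grip_width: 0.0184
```

```bash
python3 -c "
from h import *
lat()"
```

```text
lathe x,y mm [0.44 4.8 ] tip z 190.1 yaw 83.98 F xyz lathe [-0.1 -3.2 -1.3] M [-1.03  0.18  0.01] t 16.08
```

Call:
carry_out(deltas=[-1, 0.1, 0, 0, 0, -1, 0.1, 0, 0, 0, -1, 0, 0, 0, 0])

```text
clock: 16.33
position: [0.5383, -0.0422, 0.2322]
tool_rot: [3.141, 0.0, 1.466]
force: [-0.1, -4.8, -1.9]
grip_width: 0.0183
```

```bash
python3 -c "
from h import *
lat()"
```

```text
lathe x,y mm [0.4  6.69] tip z 190.2 yaw 83.98 F xyz lathe [ 0.4 -4.8 -1.9] M [-1.24  0.14  0.01] t 16.33
```

Call:
carry_out(deltas=[-1, 0.1, 0, 0, 0, -1, 0.1, 0, 0, 0, -1, 0.1, 0, 0, 0, -1, 0, 0, 0, 0])

```text
clock: 16.67
position: [0.5385, -0.0395, 0.2321]
tool_rot: [3.141, 0.0, 1.466]
force: [-1.2, -6.1, -2.3]
grip_width: 0.0179
```

```bash
python3 -c "
from h import *
lat()"
```

```text
lathe x,y mm [0.37 9.35] tip z 190.1 yaw 83.97 F xyz lathe [-0.6 -6.2 -2.3] M [-1.74  0.21 -0.01] t 16.67
```

Force is rising: the moment implies about 7 N. I'm near the end of the slot, so I'll take the next tooth.

Call:
carry_out(deltas=[-1, -0.15, 0, 0, 0, -1, 0, 0, -0.6, 0, -1, 0, 0, -0.6, 0, -1, -0.6, 0, 0, 0, -1, -0.6, 0, 0, 0, -1, -0.55, 0, 0, 0, -1, 0, 0, 0, 0, -1, 0, 0, 0, 0])

```text
clock: 17.33
position: [0.5364, -0.0587, 0.244]
tool_rot: [-3.141, 0.0, 1.465]
force: [-0.5, 0.5, -0.6]
grip_width: 0.0183
```

```bash
python3 - <<'E'
from h import *
im=grab_frame('wrist'); save('w6',im); lat()
cv2.imwrite('pics/w6c.png',cv2.resize(im[150:240,260:380,::-1],None,fx=6,fy=6,interpolation=cv2.INTER_CUBIC))
E
```

```text
lathe x,y mm [ 0.25 -9.5 ] tip z 202.0 yaw 83.95 F xyz lathe [ 0.3 -0.3 -0.8] M [-0.02 -0.06  0.02] t 17.38
```

View pics/w6c.png

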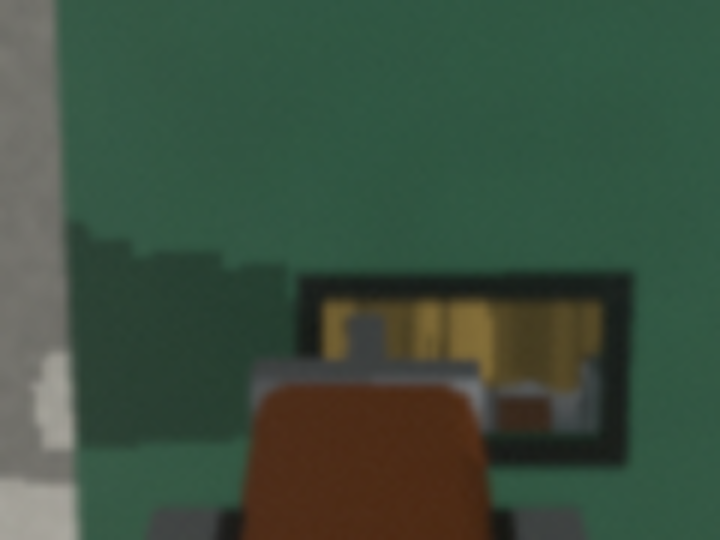

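The phase is the same as before, with the blade in the gap behind the top tooth. I'll lower it and push slowly.

Call:
carry_out(deltas=[-1, 0, 0, 0.4, 0, -1, 0, 0, 0.4, 0, -1, 0, 0, 0.4, 0, -1, 0.15, 0, 0, 0, -1, 0.15, 0, 0, 0, -1, 0.1, 0, 0, 0, -1, 0, 0, 0, 0, -1, 0, 0, 0, 0])

```text
clock: 18.05
position: [0.5368, -0.0547, 0.2321]
tool_rot: [-3.141, 0.001, 1.465]
force: [-0.8, -4.9, -3.5]
grip_width: 0.0185
```

```bash
python3 -c "
from h import *
lat()"
```

```text
lathe x,y mm [ 0.18 -5.9 ] tip z 190.1 yaw 83.96 F xyz lathe [-0.3 -4.9 -3.5] M [-1.39  0.29 -0.02] t 18.05
```

Call:
carry_out(deltas=[-1, 0.1, 0, 0, 0, -1, 0, 0, 0, 0, -1, 0, 0, 0, 0])

```text
clock: 18.3
position: [0.5369, -0.0538, 0.2322]
tool_rot: [-3.141, 0.001, 1.465]
force: [-1.0, -5.8, -2.6]
grip_width: 0.0181
```

```bash
python3 -c "
from h import *
lat()"
```

```text
lathe x,y mm [ 0.18 -5.05] tip z 190.2 yaw 83.95 F xyz lathe [-0.4 -5.8 -2.6] M [-1.61  0.44 -0.03] t 18.3
```

Call:
carry_out(deltas=[-1, 0.1, 0, 0, 0, -1, 0, 0, 0, 0, -1, 0, 0, 0, 0])

```text
clock: 18.55
position: [0.537, -0.053, 0.2322]
tool_rot: [-3.141, 0.001, 1.465]
force: [-1.9, -6.6, -1.4]
grip_width: 0.0185
```

```bash
python3 -c "
from h import *
lat()"
```

```text
lathe x,y mm [ 0.23 -4.18] tip z 190.2 yaw 83.95 F xyz lathe [-1.2 -6.8 -1.4] M [-1.86  0.56  0.04] t 18.55
```

Call:
carry_out(deltas=[-1, 0.1, 0, 0, 0, -1, 0.1, 0, 0, 0, -1, 0, 0, 0, 0, -1, 0, 0, 0, 0])

```text
clock: 18.88
position: [0.5372, -0.0512, 0.2324]
tool_rot: [3.142, 0.001, 1.465]
force: [-2.0, -7.7, 1.5]
grip_width: 0.0185
```

```bash
python3 -c "
from h import *
lat()"
```

```text
lathe x,y mm [ 0.28 -2.43] tip z 190.4 yaw 83.94 F xyz lathe [-1.2 -7.8  1.5] M [-2.19  0.64  0.05] t 18.88
```

Call:
carry_out(deltas=[-1, 0.1, 0, 0, 0, -1, 0.1, 0, 0, 0, -1, 0, 0, 0, 0, -1, 0, 0, 0, 0])

```text
clock: 19.22
position: [0.5374, -0.0495, 0.2324]
tool_rot: [3.141, 0.001, 1.465]
force: [-2.9, -8.5, 1.7]
grip_width: 0.0184
```

```bash
python3 -c "
from h import *
lat()"
```

```text
lathe x,y mm [ 0.29 -0.69] tip z 190.4 yaw 83.92 F xyz lathe [-2.  -8.7  1.7] M [-2.51  0.75 -0.02] t 19.22
```

```bash
python3 - <<'E'
from h import *
im=grab_frame('wrist'); save('w7',im); lat()
cv2.imwrite('pics/w7c.png',cv2.resize(im[150:250,260:390,::-1],None,fx=6,fy=6,interpolation=cv2.INTER_CUBIC))
im=grab_frame('scene'); 
cv2.imwrite('pics/s7c.png',cv2.resize(im[110:250,310:450,::-1],None,fx=4,fy=4,interpolation=cv2.INTER_CUBIC))
for n in ['shoe_a_face','shoe_b_face','drum']: print(n,[(np.round(k['xy'],1),round(k['p'],2)) for k in mark_of('scene',n)[:2]])
E
```

```text
lathe x,y mm [ 0.32 -0.69] tip z 190.4 yaw 83.92 F xyz lathe [-0.7 -8.9  1.2] M [-2.53  0.76 -0.03] t 19.27
shoe_a_face [(array([354.5, 182.3]), 0.58), (array([371.4, 128.8]), 0.49)]
shoe_b_face [(array([385.8, 199.9]), 0.93)]
drum [(array([368.5, 189.8]), 0.58)]
```

View pics/w7c.png

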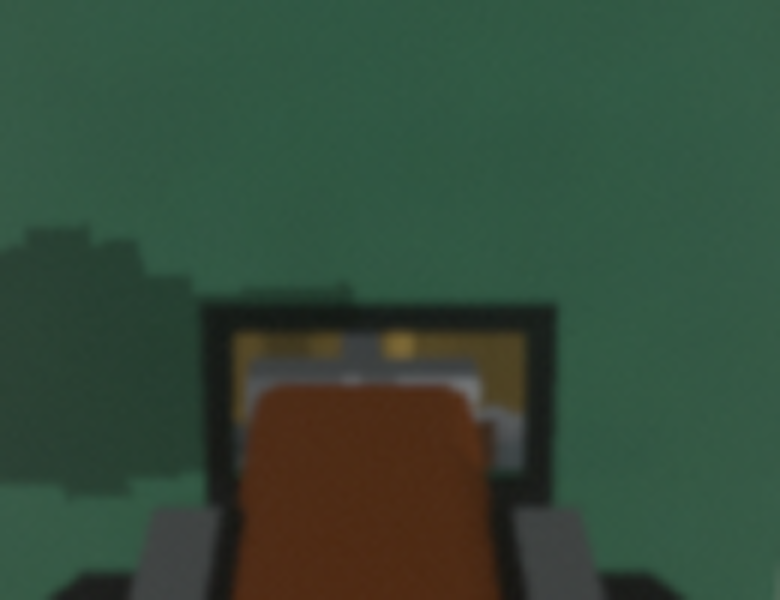

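View pics/s7c.png

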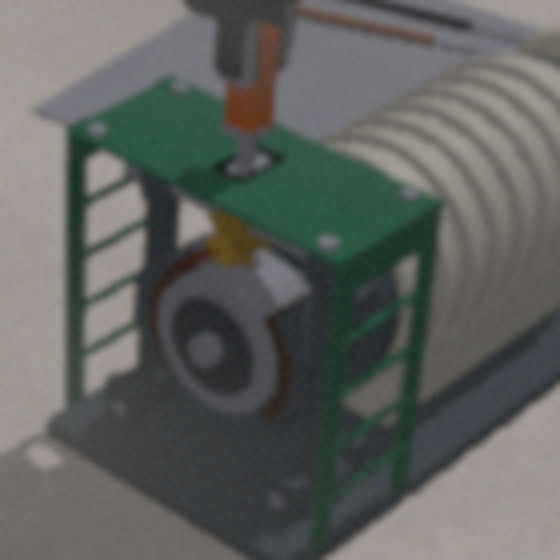

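Call:
carry_out(deltas=[-1, 0.1, 0, 0, 0, -1, 0.1, 0, 0, 0, -1, 0.1, 0, 0, 0, -1, 0, 0, 0, 0, -1, 0, 0, 0, 0])

```text
clock: 19.88
position: [0.5377, -0.0469, 0.2323]
tool_rot: [3.142, 0.002, 1.465]
force: [-3.2, -10.1, -0.0]
grip_width: 0.0186
```

```bash
python3 -c "
from h import *
lat()"
```

```text
lathe x,y mm [0.27 1.97] tip z 190.3 yaw 83.91 F xyz lathe [ -2.1 -10.3  -0. ] M [-3.05  0.76 -0.03] t 19.88
```

Call:
carry_out(deltas=[-1, 0.1, 0, 0, 0, -1, 0.1, 0, 0, 0, -1, 0.1, 0, 0, 0, -1, 0, 0, 0, 0, -1, 0, 0, 0, 0])

```text
clock: 20.3
position: [0.5379, -0.0444, 0.2322]
tool_rot: [-3.141, 0.003, 1.464]
force: [-2.6, -12.4, -2.5]
grip_width: 0.018
```

```bash
python3 -c "
from h import *
lat()"
```

```text
lathe x,y mm [0.2  4.45] tip z 190.2 yaw 83.89 F xyz lathe [ -1.2 -12.6  -2.5] M [-3.73  0.58 -0.  ] t 20.3
```

Call:
carry_out(deltas=[-1, 0.1, 0, 0, 0, -1, 0.1, 0, 0, 0, -1, 0.1, 0, 0, 0, -1, 0, 0, 0, 0, -1, 0, 0, 0, 0, -1, 0, 0, 0, 0, -1, 0, 0, 0, 0])

```text
clock: 20.88
position: [0.5381, -0.042, 0.232]
tool_rot: [-3.141, 0.003, 1.464]
force: [-1.9, -16.3, -5.1]
grip_width: 0.0182
```

```bash
python3 - <<'E'
from h import *
lat()
im=grab_frame('wrist'); save('w8',im)
cv2.imwrite('pics/w8c.png',cv2.resize(im[150:250,260:390,::-1],None,fx=6,fy=6,interpolation=cv2.INTER_CUBIC))
E
```

```text
lathe x,y mm [0.14 6.89] tip z 190.0 yaw 83.87 F xyz lathe [ -0.1 -16.4  -5.1] M [-4.56  0.51  0.03] t 20.88
```

View pics/w8c.png

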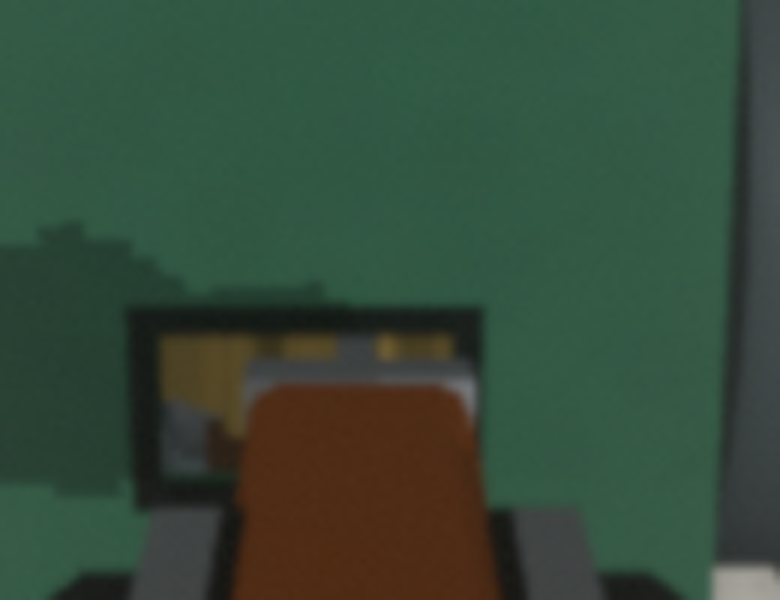

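Bound: 16.4 N at the tooth, held for about 0.4 s. Touch began about 35° ago, so I'll back off with the same blade, pushing the tooth behind it to -y.

Call:
carry_out(deltas=[-1, -0.2, 0, 0, 0, -1, -0.2, 0, 0, 0, -1, -0.2, 0, 0, 0, -1, -0.2, 0, 0, 0, -1, -0.15, 0, 0, 0, -1, -0.1, 0, 0, 0, -1, 0, 0, 0, 0])

```text
clock: 21.52
position: [0.5376, -0.05, 0.2323]
tool_rot: [3.141, 0.0, 1.465]
force: [-1.2, -3.8, 1.8]
grip_width: 0.0181
```

```bash
python3 -c "
from h import *
lat()"
```

```text
lathe x,y mm [ 0.5  -1.11] tip z 190.3 yaw 83.96 F xyz lathe [-0.8 -3.9  1.8] M [-1.37  0.18 -0.03] t 21.52
```

Call:
carry_out(deltas=[-1, -0.1, 0, 0, 0, -1, -0.1, 0, 0, 0, -1, -0.1, 0, 0, 0, -1, 0, 0, 0, 0])

```text
clock: 21.85
position: [0.5371, -0.0527, 0.2321]
tool_rot: [-3.142, -0.0, 1.466]
force: [0.3, -1.6, -0.5]
grip_width: 0.0183
```

```bash
python3 -c "
from h import *
lat()"
```

```text
lathe x,y mm [ 0.35 -3.84] tip z 190.1 yaw 83.98 F xyz lathe [ 0.5 -1.6 -0.5] M [-0.48 -0.09 -0.03] t 21.85
```

The wheel followed the blade back as a spring, which fits spring plus friction. I'll lift over the tooth and push it to -y from its motor side.

Call:
carry_out(deltas=[-1, -0.15, 0, 0, 0, -1, 0, 0, -0.6, 0, -1, 0, 0, -0.6, 0, -1, 0.5, 0, 0, 0, -1, 0.5, 0, 0, 0, -1, 0.5, 0, 0, 0, -1, 0, 0, 0, 0, -1, 0, 0, 0, 0])

```text
clock: 22.52
position: [0.5384, -0.0388, 0.2439]
tool_rot: [-3.141, -0.0, 1.466]
force: [0.1, 0.2, -1.6]
grip_width: 0.0183
```

```bash
python3 - <<'E'
from h import *
lat()
im=grab_frame('wrist'); save('w9',im)
cv2.imwrite('pics/w9c.png',cv2.resize(im[150:250,260:390,::-1],None,fx=6,fy=6,interpolation=cv2.INTER_CUBIC))
E
```

```text
lathe x,y mm [ 0.18 10.1 ] tip z 201.9 yaw 84.02 F xyz lathe [ 0.1  0.2 -1.6] M [ 0.01  0.02 -0.02] t 22.52
```

View pics/w9c.png

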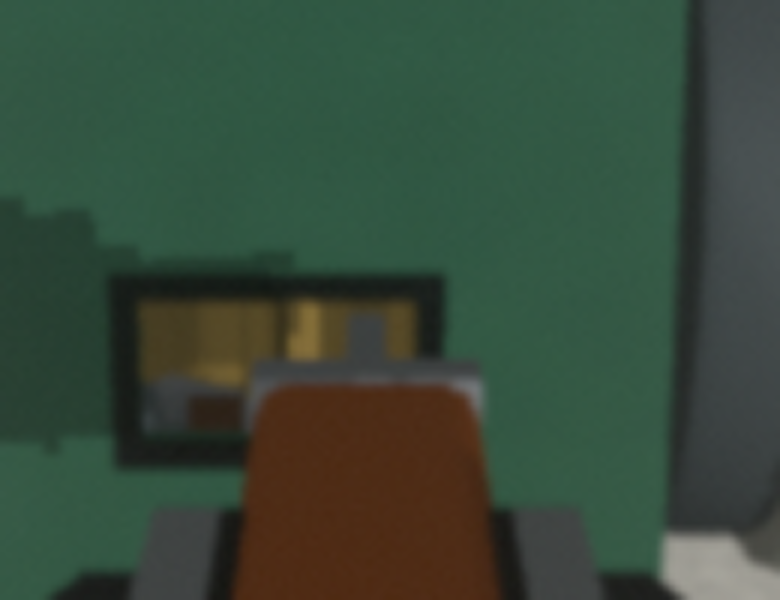

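The top tooth is at crop x of about 307, roughly +3 mm, with the blade beyond it at 367. I'll lower it and push to -y.

Call:
carry_out(deltas=[-1, 0, 0, 0.4, 0, -1, 0, 0, 0.4, 0, -1, 0, 0, 0.4, 0, -1, -0.15, 0, 0, 0, -1, -0.15, 0, 0, 0, -1, -0.1, 0, 0, 0, -1, -0.1, 0, 0, 0, -1, 0, 0, 0, 0])

```text
clock: 23.23
position: [0.5381, -0.0446, 0.2323]
tool_rot: [3.141, 0.0, 1.465]
force: [-0.3, -0.5, -1.2]
grip_width: 0.0181
```

```bash
python3 -c "
from h import *
lat()"
```

```text
lathe x,y mm [0.41 4.24] tip z 190.3 yaw 83.95 F xyz lathe [-0.3 -0.5 -1.2] M [-0.01  0.01 -0.  ] t 23.23
```

Call:
carry_out(deltas=[-1, -0.1, 0, 0, 0, -1, -0.1, 0, 0, 0, -1, -0.1, 0, 0, 0, -1, 0, 0, 0, 0])

```text
clock: 23.57
position: [0.5377, -0.0474, 0.2322]
tool_rot: [3.141, 0.0, 1.465]
force: [-0.5, -0.7, -1.6]
grip_width: 0.0182
```

```bash
python3 -c "
from h import *
lat()"
```

```text
lathe x,y mm [0.37 1.42] tip z 190.2 yaw 83.96 F xyz lathe [-0.4 -0.7 -1.6] M [ 0.03 -0.02  0.05] t 23.57
```

Call:
carry_out(deltas=[-1, -0.1, 0, 0, 0, -1, -0.1, 0, 0, 0, -1, -0.1, 0, 0, 0, -1, 0, 0, 0, 0])

```text
clock: 23.9
position: [0.5374, -0.0502, 0.2321]
tool_rot: [-3.142, -0.0, 1.466]
force: [0.2, 2.7, -1.4]
grip_width: 0.0184
```

```bash
python3 -c "
from h import *
lat()"
```

```text
lathe x,y mm [ 0.3 -1.4] tip z 190.1 yaw 83.98 F xyz lathe [-0.1  2.7 -1.4] M [ 0.58 -0.1  -0.01] t 23.9
```

Call:
carry_out(deltas=[-1, -0.1, 0, 0, 0, -1, -0.1, 0, 0, 0, -1, -0.1, 0, 0, 0, -1, 0, 0, 0, 0])

```text
clock: 24.23
position: [0.5371, -0.0533, 0.2321]
tool_rot: [-3.142, -0.0, 1.466]
force: [-0.0, 2.7, -2.1]
grip_width: 0.0182
```

```bash
python3 -c "
from h import *
lat()"
```

```text
lathe x,y mm [ 0.33 -4.45] tip z 190.1 yaw 83.97 F xyz lathe [-0.3  2.7 -2.1] M [ 1.02 -0.11  0.02] t 24.23
```

Call:
carry_out(deltas=[-1, -0.1, 0, 0, 0, -1, -0.1, 0, 0, 0, -1, -0.1, 0, 0, 0, -1, 0, 0, 0, 0])

```text
clock: 24.57
position: [0.5367, -0.0565, 0.2321]
tool_rot: [3.142, 0.0, 1.465]
force: [0.2, 3.7, -1.2]
grip_width: 0.0181
```

```bash
python3 -c "
from h import *
lat()"
```

```text
lathe x,y mm [ 0.33 -7.69] tip z 190.1 yaw 83.96 F xyz lathe [-0.2  3.7 -1.2] M [ 0.93 -0.1   0.05] t 24.57
```

Call:
carry_out(deltas=[-1, -0.1, 0, 0, 0, -1, -0.1, 0, 0, 0, -1, -0.1, 0, 0, 0, -1, 0, 0, 0, 0])

```text
clock: 24.9
position: [0.5364, -0.0596, 0.2322]
tool_rot: [3.141, 0.0, 1.465]
force: [0.8, 3.4, -0.4]
grip_width: 0.0182
```

```bash
python3 -c "
from h import *
lat()"
```

```text
lathe x,y mm [  0.36 -10.78] tip z 190.2 yaw 83.95 F xyz lathe [ 0.5  3.5 -0.4] M [ 0.8  -0.07  0.05] t 24.9
```

The back-off push was idle friction only (about 3.5–4 N) over the last 7 mm or so, so the drum is free. Next I'll lift out and return to the block.

Call:
carry_out(deltas=[-1, 0.15, 0, 0, 0, -1, 0, 0, -0.6, 0, -1, 0, 0, -1, 0, -1, 0, 0, -1.5, 0, -1, 0, 0, -1, 0, -1, 0, 0, 0, 0, -1, 0, 0, 0, 0])

```text
clock: 25.48
position: [0.5368, -0.0578, 0.2736]
tool_rot: [3.14, -0.0, 1.466]
force: [0.2, 1.3, -1.0]
grip_width: 0.0184
```

```bash
python3 - <<'E'
from h import *
lat(); plan([.4440,-.3162,.27],91.6)
im=grab_frame('wrist'); save('w10',im)
cv2.imwrite('pics/w10c.png',cv2.resize(im[140:260,260:390,::-1],None,fx=5,fy=5,interpolation=cv2.INTER_CUBIC))
E
```

```text
lathe x,y mm [ 0.54 -8.99] tip z 231.6 yaw 83.97 F xyz lathe [ 0.1  1.4 -1. ] M [0.01 0.01 0.08] t 25.48
pos [ 0.5368 -0.0578  0.2736] rot [ 1.7993e+02 -1.0000e-02  8.3970e+01] F [ 0.21  1.35 -0.97] w 0.0184 t 25.48
delta cm [-26.67  -6.52   0.35] rows 10 per [-2.667 -0.652  0.035] turn -7.63
```

View pics/w10c.png

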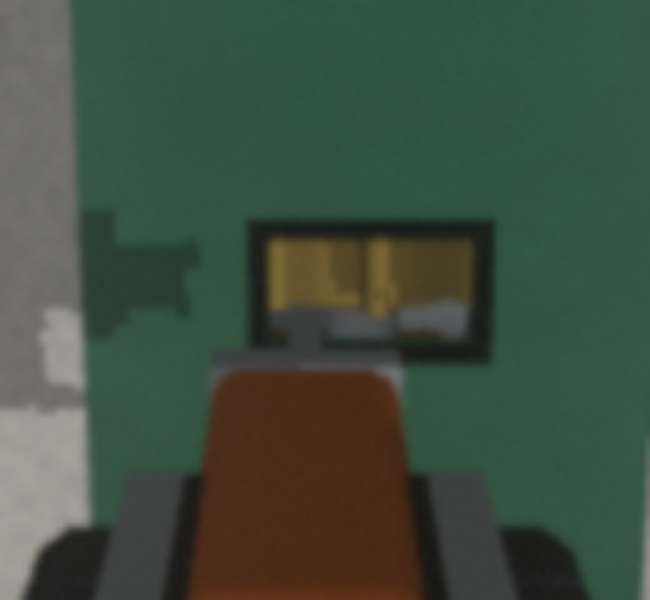

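The tooth is near the slot's middle (378 against 370), as expected, and the blade is still straight. Moving to the block.

Call:
carry_out(deltas=[-1, -2.67, -0.65, 0, 0, -1, -2.67, -0.65, 0, 0, -1, -2.67, -0.65, 0, 0, -1, -2.67, -0.65, 0, 0, -1, -2.67, -0.65, 0, 0, -1, -2.67, -0.65, 0, 0, -1, -2.67, -0.65, 0, 0, -1, -2.67, -0.65, 0, 0, -1, -2.67, -0.65, 0, 0, -1, -2.67, -0.65, 0, 0, -1, 0, 0, 0, -3.8, -1, 0, 0, 0, -3.8, -1, 0, 0, 0, 0, -1, 0, 0, 0, 0])

```text
clock: 26.7
position: [0.4437, -0.3163, 0.2726]
tool_rot: [-3.141, -0.0, 1.596]
force: [0.8, 0.2, -0.8]
grip_width: 0.0182
```

```bash
python3 - <<'E'
from h import *
plan([.4443,-.3162,.11],91.6)
im=grab_frame('wrist'); save('w11',im)
cv2.imwrite('pics/w11c.png',cv2.resize(im[120:220,270:370,::-1],None,fx=6,fy=6,interpolation=cv2.INTER_CUBIC))
E
```

```text
pos [ 0.4437 -0.3163  0.2726] rot [-1.7996e+02 -2.0000e-02  9.1460e+01] F [ 0.8   0.17 -0.83] w 0.0182 t 26.7
delta cm [-0.    0.07 16.26] rows 6 per [-0.     0.012  2.709] turn -0.14
```

View pics/w11c.png

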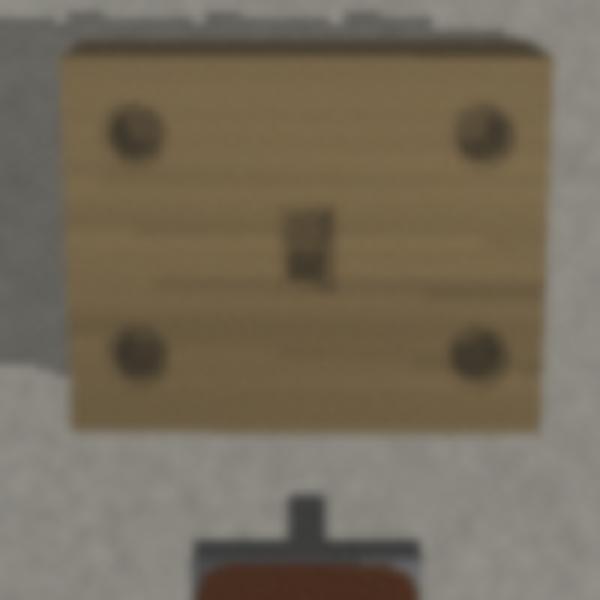

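The hole and the blade line up, both at crop x of about 308. Lowering.

Call:
carry_out(deltas=[-1, 0, 0.06, 2.7, 0, -1, 0, 0, 2.7, 0, -1, 0, 0, 2.7, 0, -1, 0, 0, 2.7, 0, -1, 0, 0, 2.7, 0, -1, 0, 0, 2.7, 0, -1, 0, 0, 0, 0, -1, 0, 0, 0, 0])

```text
clock: 27.42
position: [0.4441, -0.316, 0.1107]
tool_rot: [-3.139, -0.001, 1.597]
force: [0.8, -1.3, -1.0]
grip_width: 0.0182
```

```bash
python3 - <<'E'
from h import *
plan([.4444,-.3162,.0555],91.6)
im=grab_frame('wrist'); save('w12',im)
cv2.imwrite('pics/w12c.png',cv2.resize(im[120:240,250:390,::-1],None,fx=5,fy=5,interpolation=cv2.INTER_CUBIC))
E
```

```text
pos [ 0.4441 -0.316   0.1107] rot [-1.7988e+02 -5.0000e-02  9.1520e+01] F [ 0.81 -1.27 -1.03] w 0.0182 t 27.42
delta cm [-0.03  0.04  5.52] rows 2 per [-0.015  0.021  2.762] turn -0.08
```

View pics/w12c.png

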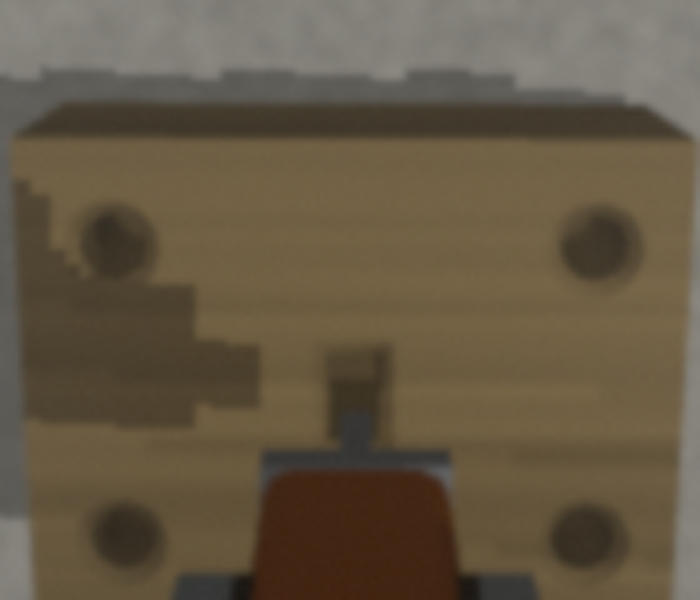

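The blade is over the hole's centre line. Inserting it in small steps.

Call:
carry_out(deltas=[-1, 0, 0.03, 1, 0, -1, 0, 0, 0.8, 0, -1, 0, 0, 0.4, 0, -1, 0, 0, 0.4, 0, -1, 0, 0, 0.4, 0, -1, 0, 0, 0, 0])

```text
clock: 27.97
position: [0.4446, -0.3162, 0.0805]
tool_rot: [-3.141, -0.0, 1.598]
force: [-0.5, 0.4, -0.8]
grip_width: 0.0182
```

```bash
python3 -c "
from h import *
plan([.4444,-.3162,.0555],91.6)"
```

```text
pos [ 0.4446 -0.3162  0.0805] rot [-1.7996e+02 -2.0000e-02  9.1570e+01] F [-0.48  0.4  -0.82] w 0.0182 t 27.97
delta cm [ 0.   -0.01  2.5 ] rows 1 per [ 0.003 -0.014  2.5  ] turn -0.03
```

Going in freely, with the tip about 6 mm into the hole.

Call:
carry_out(deltas=[-1, 0, 0, 0.5, 0, -1, 0, 0, 0.5, 0, -1, 0, 0, 0.5, 0, -1, 0, 0, 0.5, 0, -1, 0, 0, 0.4, 0, -1, 0, 0, 0, 0, -1, 0, 0, 0, 0])

```text
clock: 28.55
position: [0.4447, -0.3164, 0.0569]
tool_rot: [-3.141, -0.0, 1.598]
force: [-0.0, 0.7, -0.8]
grip_width: 0.0184
```

```bash
python3 -c "
from h import *
plan([.4444,-.3162,.0550],91.6)"
```

```text
pos [ 0.4447 -0.3164  0.0569] rot [-1.7997e+02 -1.0000e-02  9.1570e+01] F [-0.05  0.71 -0.8 ] w 0.0184 t 28.55
delta cm [ 0.02 -0.03  0.19] rows 1 per [ 0.016 -0.026  0.186] turn -0.03
```

Call:
carry_out(deltas=[-1, 0, 0, 0.08, 0, -1, 0, 0, 0.06, 0, -1, 0, 0, 0.04, 0, -1, 0, 0, 0, 0, -1, 0, 0, 0, 0])

```text
clock: 28.97
position: [0.4449, -0.3164, 0.0554]
tool_rot: [3.141, 0.0, 1.598]
force: [0.1, 0.3, -0.7]
grip_width: 0.0185
```

```bash
python3 -c "
from h import *
plan([.4444,-.3162,.0550],91.6)"
```

```text
pos [ 0.4449 -0.3164  0.0554] rot [1.7999e+02 1.0000e-02 9.1580e+01] F [ 0.07  0.33 -0.7 ] w 0.0185 t 28.97
delta cm [ 0.02 -0.05  0.04] rows 1 per [ 0.022 -0.045  0.039] turn -0.02
```

Call:
carry_out(deltas=[-0.4, 0, 0, 0, 0, -0.2, 0, 0, 0, 0, 0.2, 0, 0, 0, 0, 0.6, 0, 0, 0, 0, 1, 0, 0, 0, 0, 1, 0, 0, 0, 0, 1, 0, 0, 0, 0, 1, 0, 0, 0, 0, 1, 0, 0, -1, 0, 1, 0, 0, -1.5, 0, 1, 0, 0, -2.5, 0, 1, 0, 0, -2.5, 0, 1, 0, 0, -2.5, 0, 1, 0, 0, -2, 0, 1, 0, 0, 0, 0, 1, 0, 0, 0, 0])

```text
clock: 30.3
position: [0.4453, -0.3166, 0.1767]
tool_rot: [3.139, 0.001, 1.598]
force: [0.7, 0.5, -1.0]
grip_width: 0.0853
```

```bash
python3 - <<'E'
from h import *
plan([.4444,-.3162,.0550],91.6)
im=grab_frame('wrist'); save('w13',im); c=calibration('wrist'); print(proj(c,[[.444,-.316,.105],[.444,-.316,.045]]))
im=grab_frame('scene'); cv2.imwrite('pics/s13.png',cv2.resize(im[200:350,140:400,::-1],None,fx=3,fy=3,interpolation=cv2.INTER_CUBIC))
E
```

```text
pos [ 0.4453 -0.3166  0.1767] rot [1.7988e+02 6.0000e-02 9.1580e+01] F [ 0.72  0.53 -0.99] w 0.0853 t 30.3
delta cm [ 0.05 -0.11 12.17] rows 5 per [ 0.011 -0.022  2.435] turn -0.02
[[321.89034031 197.25124768]
 [321.73246814 178.82930794]]
```

View pics/w13.png

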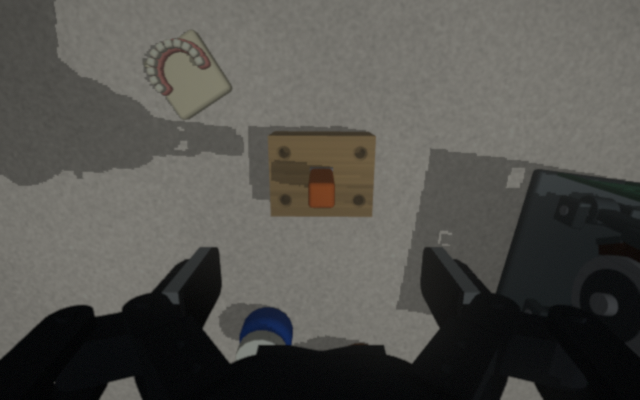

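View pics/s13.png

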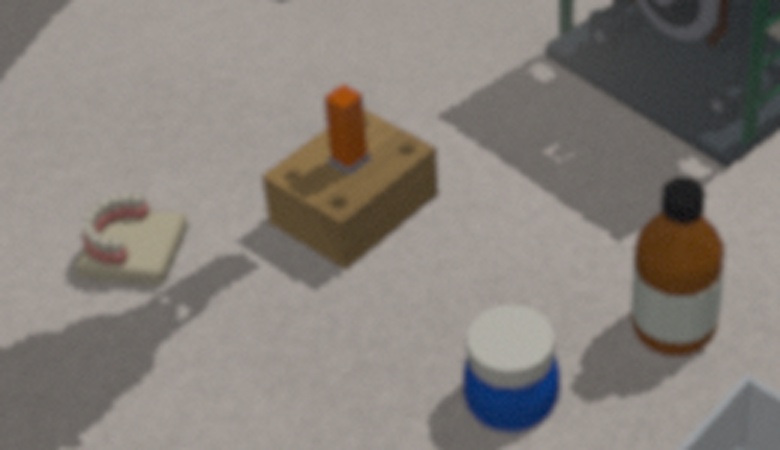

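The iron stands upright in the block with its top at (321,192), nothing else has moved, and the gripper is clear. Handing in.

```bash
python3 -c "
from h import *
print(job.job_done())"
```

```text
the job is handed in; nothing more can be done
None
```

The brake is set and the job is handed in, at about 30 s of the 72 s allowed. No verdict came back, so these are my own checks only.

**Binding:** I pushed the star wheel towards the motor in four strokes until the force rose from about 4 N to 16.4 N. I held that for about 0.4 s. The highest force I read was well under the 35 N limit.

**Backing off:** The push rose by only about 0.75 N per mm, not the 3 N per mm given. The wheel also sprang partly back as I eased off. So I pushed it back to about 15–23° past the point where the shoes first touched, rather than exactly 36° from bound. Over the last 7 mm or so of that push it met only idle friction.

**Shoe gap:** I estimate about 0.3–0.5 mm per shoe, worked out from forces and tooth angles. The shoe gap and the contact force at the shoes were not measured directly, because the images are too coarse for that.

**Final state:** The last pictures show the iron upright in its hole with its handle down on the block. The bottle, jar and cast had not visibly moved. The open gripper was about 12 cm above its release height and touched nothing.

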